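# Swap two sample pots and hold the surface probe on the lid's contact dot

## Robot

A 6-joint arm with a two-finger parallel gripper is mounted at the origin on a cart in front of the work surface, level with it; the furniture and walls round the work are solid. World frame = base frame: x ahead of the robot, y to its left, z up, the work surface at z = 0. Lengths are in m, angles in rad, forces in N, time in s.
With the tool pointing down it reaches from about 0.3 to 0.875 m from the base axis. Payload 6.4 kg.
Tool frame: the origin (TCP) lies between the finger pads, 19 mm behind the fingertips; this is the grasp point; z points along the fingers, y is the line along which they close (so a half turn about z gives the same grasp; the last joint's range is limited). The gripper opens to 85 mm and grips with 20 to 120 N. Pads are 22 mm wide; open, the fingers measure 114 mm over their backs; the gripper's body (76 mm by 85 mm) begins 54 mm behind the grasp point. The pads swing forward as they close: fully open they stand 13 mm farther back than shut.
Start: joints at [-1.417, 0.181, 1.607, -0, 1.354, -0.206], TCP at [0.202, -0.538, 0.25] pointing down, gripper open.
Joint ranges: [-2.99, 2.99], [-0.89, 2.07], [0.3, 2.58], [-1.14, 4.28], [0, 2.63], [-3.12, 3.12]. Speed limits (rad/s): [2.57, 2.57, 3.01, 3.14, 3.14, 3.14].

## Interface

Orientations are given as a unit quaternion [w, x, y, z].
In Python, from bench import ctrl gives the robot as it stands.
- The arm moves only by the tool jog_arm, never from a script. Its argument "series" is a list that holds one entry, the list of rows, each a list of 7 numbers: the shift along the tool's x, y, z in mm, then the turn, a rotation vector about the tool's x, y, z in rad, then the finger opening in mm, from 0 to 85.4. In form: [[[tx, ty, tz, rx, ry, rz, gripper], ...]]. A call has exactly 10 rows; each row shifts and turns the commanded pose from where the row before left it, along the tool's axes as they then stand; what a row does not reach is not made up. A row lasts 1/10 s, in which the tool goes at most 50 mm and 8.59 degrees, less where a joint would pass 70% of its speed; a pose out of reach is approached as far as the arm can. A call with a gripper value outside its range is refused whole. The fingers move at their own pace and stop on an object; the grip force is fixed at half the most. Time passes only in rows, so rows that do not move let the fingers close, or fill a call up. It gives the time, the measured TCP pose, the force, the opening and the grip force at its end, in the units of the state.
- ctrl.get_obs(): the state, without advancing time (a new reading comes with each control period).
- ctrl.camera(name): name is "side" or "top" or "wrist"; returns a dict with "frame" (400x640x3 uint8, blue, green, red), "z_map" (400x640 float32, m along the optical axis (not along the pixel's ray), 0 where there is no reading), "fx", "fy", "cx", "cy" (pixels), "xyz" and "rotation" of the camera in the world. Camera axes: x right, y down, z forward; pixel columns grow to the right and rows downward; lengths in m; the calibration is good to about 2 mm. A picture is of the moment at which its call begins.
- ctrl.hand_in(): hands the job in; it is judged then, once.
The state is a dict: "time_s": time; "q": joint angles; "dq": joint speeds; "joint_efforts": joint torques, N m; "eef_pos": TCP position; "eef_rot": TCP orientation; "wrist_force": force on the tool from outside, world axes, zero at the start; "torque": the same for the moment, N m; "opening": opening from 0.0 (shut) to 1.0 (fully open); "grasp_force": force on a finger pad.
Only numpy, scipy, OpenCV 4.12 (cv2) and the standard library are available. Lean on these libraries where they do the work, as an engineer would, in place of code of your own. Each camera call takes 0.05 s, during which the arm holds its last target. There are 200 camera calls.

## Task

The green-lidded pot on the blue pad has already been checked: swap the two pots, so that the red-lidded pot stands on the blue pad and the green-lidded pot on the white pad, each upright, centred and released. Then take the yellow surface probe out of its holder and hold it upright with its sprung copper tip on the black dot in the middle of the red lid, pressing lightly so that the tip is pushed in part of its travel but not to its stop, and finish while still holding it there. Do not knock a pot over, never load the probe hard, and leave the lemon, the tub and the punnet where they are.

Things in the scene. Friction and masses are not known exactly. Their poses are not given: they have to be found in the camera images.
- blue_pad: fixed round blue pad with a thin steel edge, 86 mm across, 6 mm high (top at z = 0.006); origin at the centre of its underside. The checking place. At the start the green-lidded pot stands on it.
- white_pad: fixed round white pad, the waiting place; size and origin as the blue one. At the start the red-lidded pot stands on it. Either pad may be the left one. The bare worktop left of both pads (x 0.46 to 0.53, y 0.34 to 0.40) is always clear, for parking a pot.
- red_pot: loose closed round steel pot with a red lid, plain upright cylinder 56 mm in diameter and 62 mm high in all, about 0.3 kg; origin at the centre of its underside, z up. It can be gripped from above across its diameter, with the TCP about 40 mm above its underside.
- green_pot: loose closed round steel pot with a green lid, otherwise the same as the red-lidded pot
- red_pot_dot (a point): centre of the black contact dot (14 mm across, with a narrow white ring round it) in the middle of the red lid, on its flat top, 62.6 mm above the pot's underside
- holder: fixed grey block, 76 x 76 mm on a 100 x 100 mm foot plate, top at z = 0.072, with a vertical 14 mm through hole in its middle in which the probe stands; origin at the centre of the underside
- probe: loose surface probe, 0.13 kg: yellow square handle 26 x 26 mm, 90 mm high, standing on the holder's top; a 9 mm steel stem hangs below it in the hole. Origin: centre of the handle's lower end; z up along the probe, x and y square to the handle's faces. Along z: handle 0 to +90 mm (grip from above about +55), stem to -44, copper tip to -58 when sprung out. Lift 65 mm to clear the holder.
- probe_tip (a point): centre of the flat end of the copper tip (7 mm in diameter), 58 mm below the probe's origin when sprung out; axes as the probe's
- plunger (a joint): how far the copper tip is pushed into the stem, m: 0 = sprung out, 0.012 = at its stop. Spring: about 0.6 N to start moving, 0.4 N for each further mm, about 5.4 N at the stop
- lemon: yellow lemon, 72 x 57 x 58 mm, loose bystander beyond the pads; origin at the centre of its underside
- tub: clear lidded round tub, about 130 mm across and 99 mm high, loose bystander beyond the pads; origin at the centre of its underside
- punnet: clear punnet of green rocket leaves, 117 x 163 x 101 mm, loose bystander beyond the pads; origin at the centre of its underside
There are look-alikes about, which are no part of the job. Of the things like the blue_pad, leave any that is turquoise; of the rest the smaller one is meant.

How it is judged:
By the outcome, as a careful person would: the job done as asked, in the order asked, and still so for the second after the job is handed in, while the arm keeps its last pose, push and grip.
It also fails if it takes over 72 s, if anything falls off the work surface, if the arm or the gripper's body presses on something with over 40 N, if the wrist force passes 120 N, or if a joint passes its speed limit or range.

## Working session

There is one attempt and no reset: what is moved stays moved. The work goes in short steps, Python scripts to look and compute and a tool call to move; the robot and the scene stay as the last step left them, time stands still between calls to the robot, and variables do not carry over. Pictures are saved under pics/ and viewed, at most 10 in all, crops included, and the job is handed in when it is done.

Besides the shell and the picture viewer there is one more tool, called after ">>>" by a JSON object that holds its "op" and its "data", one argument or row to a line. jog_arm: Moves the arm, as the interface text tells. Its arguments: {"type":"object","properties":{"series":{"type":"array"}},"required":["series"]}

```bash
mkdir -p pics
cat > h.py <<'E'
import numpy as np, cv2
from bench import ctrl
def cam(n):
    c=ctrl.camera(n); np.save(f'/tmp/{n}.npy',c,allow_pickle=True); return c
def R(c):
    r=np.array(c['rotation'],float)
    if r.shape==(3,3): return r
    from scipy.spatial.transform import Rotation as S
    return S.from_quat(r.ravel()[[1,2,3,0]]).as_matrix()
def ray(c,u,v):
    d=R(c)@np.array([(u-c['cx'])/c['fx'],(v-c['cy'])/c['fy'],1]); return np.array(c['xyz']),d
def atz(c,u,v,z):
    o,d=ray(c,u,v); return o+d*(z-o[2])/d[2]
def atd(c,u,v):
    o,d=ray(c,u,v); z=np.median(c['z_map'][int(v)-1:int(v)+2,int(u)-1:int(u)+2]); return o+d*z
def two(c1,p1,c2,p2):
    o1,d1=ray(c1,*p1);o2,d2=ray(c2,*p2)
    s=np.linalg.lstsq(np.c_[d1,-d2],o2-o1,rcond=None)[0]
    a=o1+d1*s[0];b=o2+d2*s[1]; return (a+b)/2,np.linalg.norm(a-b)
E
python3 - <<'E'
from h import *
for n in('top','side'):
    c=cam(n); cv2.imwrite(f'pics/{n}0.png',c['frame']); print(n,c['xyz'],c['rotation'],c['fx'],c['cx'],c['cy'])
print(ctrl.get_obs())
E
```

```text
top [ 0.20673383 -0.0079552   1.34575949] [ 0.08815758 -0.66906311  0.73173922 -0.09560605] 462.52095525343583 315.0403836984931 196.64439040802898
side [0.55491901 1.03724273 0.59402649] [-0.00306653  0.00801883  0.84532453 -0.53418417] 443.3581452427226 317.81235677752164 206.65379874576425
{'time_s': 0.1, 'q': array([-1.41732571e+00,  1.81479269e-01,  1.60789922e+00,  2.25739792e-05,
        1.35380938e+00, -2.06326483e-01]), 'dq': array([-0.00146907, -0.00203087, -0.00219381,  0.00240468,  0.00026636,
       -0.00152816]), 'joint_efforts': array([ 2.29186608e-04, -4.45876408e+01, -3.52237916e+01, -1.83516559e-04,
        4.12484194e-03,  3.86323268e-05]), 'eef_pos': array([ 0.20238429, -0.53770886,  0.24917143]), 'eef_rot': array([-7.97039546e-04,  9.83861973e-01,  1.78927306e-01,  3.20932365e-05]), 'wrist_force': array([-0.43829373,  0.05659266,  0.38313763]), 'torque': array([ 0.01808801, -0.0101572 , -0.00209656]), 'grasp_force': 0.0, 'opening': 1.001794899203902}
```

View pics/top0.png

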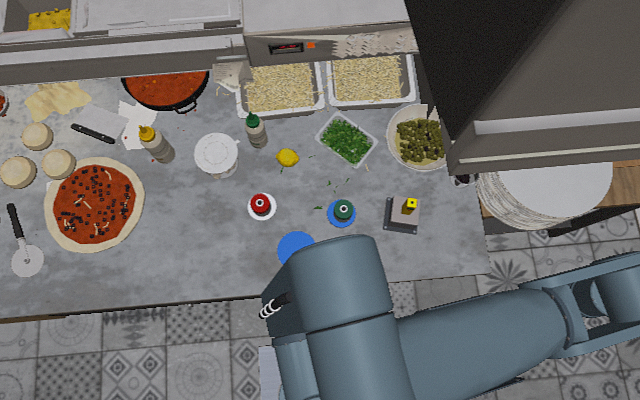

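View pics/side0.png

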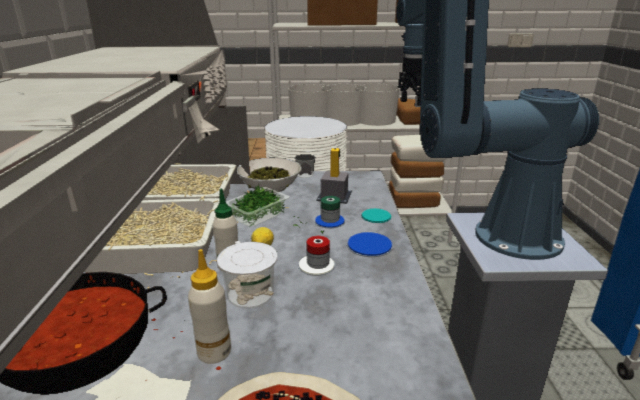

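The top view shows the red pot on the white pad (262,207) and the green pot on a small blue pad (341,213). The probe's yellow handle is at (411,204) in its holder at (404,214), and the lemon is at (288,157). The side view shows the same things: red lid (318,241), green lid (330,201), probe top (335,151).

What could be taken for the blue pad: the large bare blue disc (top 295,248; side 370,243), the turquoise disc (side 376,215), and the small blue disc under the green pot (top 341,213; side 330,220). I choose the small blue one and check it in a crop.

Run:
```python
from h import *
t=np.load('/tmp/top.npy',allow_pickle=True).item(); s=np.load('/tmp/side.npy',allow_pickle=True).item()
a=cv2.resize(t['frame'][180:240,235:435],None,fx=4,fy=4,interpolation=cv2.INTER_CUBIC)
b=cv2.resize(s['frame'][140:280,280:410],None,fx=2.5,fy=2.5,interpolation=cv2.INTER_CUBIC)
m=np.zeros((240+350,800,3),np.uint8); m[:240]=a; m[240:,:325]=b; cv2.imwrite('pics/crop1.png',m)
# colour segments
for n,c,box in(('top',t,(235,180,435,240)),('side',s,(280,140,410,280))):
    hsv=cv2.cvtColor(c['frame'],cv2.COLOR_BGR2HSV)
    for nm,lo,hi in(('blue',(105,150,80),(125,255,255)),('yel',(22,150,80),(34,255,255)),('grn',(70,80,20),(98,255,200)),('red',(170,120,60),(180,255,255)),('wht',(0,0,200),(180,40,255))):
        k=cv2.inRange(hsv,lo,hi); q=np.zeros_like(k); x0,y0,x1,y1=box; q[y0:y1,x0:x1]=k[y0:y1,x0:x1]
        N,l,st,ce=cv2.connectedComponentsWithStats(q)
        for i in range(1,N):
            if st[i,4]>40: print(n,nm,st[i],ce[i].round(1))
```

```text
top blue [327 200  28  27 255] [338.2 216.5]
top blue [281 231  32   9 200] [296.9 235.9]
top yel [402 198  15  17 129] [409.7 205.3]
top grn [334 200  19  20 226] [343.  209.2]
top wht [248 193  28  27 195] [264. 209.]
side blue [316 216  28  11 162] [329.1 222. ]
side blue [348 233  44  23 782] [369.5 243.6]
side yel [331 148   8  10  42] [334.7 152.1]
side yel [331 159   8  17  74] [334.6 167. ]
side grn [321 196  19  14 181] [330.  202.3]
side grn [362 208  29  15 354] [376.  215.2]
side wht [397 140  13   9  94] [403.9 143.4]
side wht [299 257  35  16 226] [314.3 266.5]
```

View pics/crop1.png

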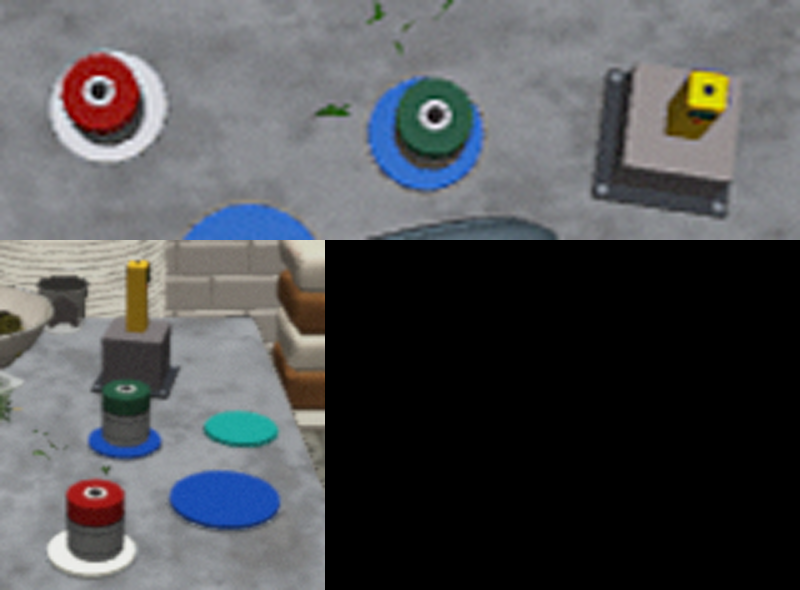

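Run:
```python
from h import *
t=np.load('/tmp/top.npy',allow_pickle=True).item(); s=np.load('/tmp/side.npy',allow_pickle=True).item()
for n,a,b,z in(('red',(259.4,202.4),(317.7,240.5),.0686),('grn',(343.4,208.4),(330.1,198.9),.0686),('probe',(411.6,202.1),(334.5,149),.162)):
    print(n,two(t,a,s,b),atz(t,*a,z),atz(s,*b,z),atd(t,*a))
print('white',atz(t,261.6,206.1,.006),atd(t,251,206),'blue',atz(t,341.1,212.9,.006),'side',atz(s,314.5,264.5,.006),atz(s,329.7,220,.006))
cs=[atz(t,235+x/4-.4,180+y/4-.4,.072) for x,y in((637,65),(740,78),(732,180),(626,167))]
print('holder',np.mean(cs,0),[np.round(c,4) for c in cs])
for i in range(4):
    d=cs[(i+1)%4]-cs[i]; print(np.degrees(np.arctan2(d[1],d[0])),np.linalg.norm(d))
cs=[atz(t,235+x/4-.4,180+y/4-.4,.162) for x,y in((693,70),(729,75),(724,111),(687,107))]
print('probetop',np.mean(cs,0))
for i in range(4):
    d=cs[(i+1)%4]-cs[i]; print(np.degrees(np.arctan2(d[1],d[0])),np.linalg.norm(d))
```

```text
red (array([0.54233047, 0.12232399, 0.07052789]), np.float64(0.0016143315975232517)) [0.54366429 0.12241918 0.0686    ] [0.5415116  0.11941285 0.0686    ] [0.54354806 0.1223742  0.06904061]
grn (array([ 0.50318359, -0.11368017,  0.07131264]), np.float64(0.001914304750053889)) [ 0.50478811 -0.11406929  0.0686    ] [ 0.50201463 -0.11900638  0.0686    ] [ 0.5048988  -0.1141087   0.06812571]
probe (array([ 0.48282243, -0.28699069,  0.16315965]), np.float64(0.0015801799981265752)) [ 0.48389746 -0.28741975  0.162     ] [ 0.48190453 -0.28982357  0.162     ] [ 0.48396646 -0.28748933  0.16170528]
white [0.54822334 0.1229373  0.006     ] [0.53729435 0.14778436 0.06067198] blue [ 0.50634252 -0.11102581  0.006     ] side [0.54960919 0.12664894 0.006     ] [ 0.50307733 -0.10865944  0.006     ]
holder [ 0.48328088 -0.28824063  0.072     ] [array([ 0.5277, -0.2609,  0.072 ]), array([ 0.5117, -0.3326,  0.072 ]), array([ 0.4389, -0.3161,  0.072 ]), array([ 0.4548, -0.2433,  0.072 ])]
-102.62184383914793 0.07346930636707669
167.24347181083758 0.07457086236918187
77.69905420741203 0.07449437374789367
-13.538028659649843 0.07499746484997073
probetop [ 0.48340927 -0.28751658  0.162     ]
-103.37221032093873 0.023876461332419784
164.06828007057837 0.024935389547631005
78.48296921848902 0.024355183416382663
-16.889268282137806 0.02574746525290083
```

The chosen pad is the small one, blue with a steel edge, under the green pot; the larger blue and the turquoise discs are bare. The red pot stands on the white pad and the probe is square with its holder, at about -13° yaw. Next I move above the green pot and square the tool to the world axes.

>>> {"op": "jog_arm", "data": {
  "series": [
    [[36,-24.3,0,0,0,0,85],[36,-24.3,0,0,0,0,85],[36,-24.3,0,0,0,0,85],[36,-24.3,0,0,0,0,85],[36,-24.3,0,0,0,0,85],[36,-24.3,0,0,0,0,85],[36,-24.3,0,0,0,0,85],[36,-24.3,0,0,0,0,85],[36,-24.3,0,0,0,0,85],[36,-24.3,0,0,0,0,85]]
  ]
}}

```text
time_s: 1.1
eef_pos: [0.4544, -0.1822, 0.2498]
eef_rot: [-0.0, 0.984, 0.179, -0.0]
wrist_force: [0.4, 0.1, 0.7]
opening: 0.988
grasp_force: 0.0
```

>>> {"op": "jog_arm", "data": {
  "series": [
    [[36,-24.3,0,0,0,0,85],[36,-24.3,0,0,0,0,85],[0,0,0,0,0,0.09,85],[0,0,0,0,0,0.09,85],[0,0,0,0,0,0.09,85],[0,0,0,0,0,0.09,85],[0,0,0,0,0,0,85],[0,0,0,0,0,0,85],[0,0,0,0,0,0,85],[0,0,0,0,0,0,85]]
  ]
}}

```text
time_s: 2.1
eef_pos: [0.5041, -0.1132, 0.2499]
eef_rot: [-0.0, 1.0, 0.0, -0.0]
wrist_force: [-0.5, -0.2, -0.4]
opening: 0.993
grasp_force: 0.0
```

Run:
```python
from h import *
o=ctrl.get_obs(); print(o['time_s'],o['eef_pos'],o['eef_rot'],o['q'],o['wrist_force'])
c=cam('wrist'); cv2.imwrite('pics/w1.png',c['frame']); print(c['xyz'],c['rotation'],c['fx'],c['cx'],c['cy'])
```

```text
2.1 [ 0.50407754 -0.11320111  0.24993696] [-4.00697925e-05  9.99999935e-01  3.56214739e-04 -4.94817954e-05] [-4.50961973e-01  4.96710748e-02  1.75191397e+00  2.97399386e-05
  1.34013161e+00  1.11911512e+00] [-0.5161277  -0.18413215 -0.39139263]
[ 0.57957367 -0.11230303  0.3748654 ] [ 0.10489931  0.69940469 -0.69909916 -0.10530704] 351.0283407238608 320.3978410335 206.6710093117302
```

View pics/w1.png

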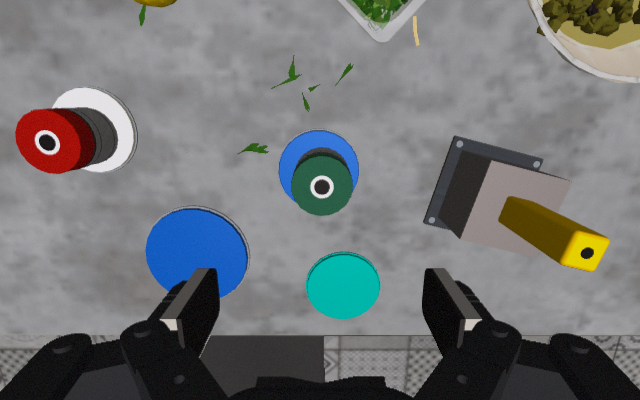

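The wrist picture shows the green lid's dot at (321,187) on the small blue pad, whose centre is about (319,168). The red dot is at (47,142) on the white pad, about (95,130). The probe's top dot is at (586,252). The large blue disc (198,252) and the turquoise disc (343,285) are separate. I fit the circles on their planes.

```bash
cat >> h.py <<'E'
def disc(c,lo,hi,box,z):
    hsv=cv2.cvtColor(c['frame'],cv2.COLOR_BGR2HSV); k=cv2.inRange(hsv,lo,hi); q=np.zeros_like(k); x0,y0,x1,y1=box; q[y0:y1,x0:x1]=k[y0:y1,x0:x1]
    q=cv2.morphologyEx(q,cv2.MORPH_OPEN,np.ones((2,2)))
    v,u=np.nonzero(q); p=np.array([atz(c,a,b,z)[:2] for a,b in zip(u,v)],np.float32)
    return cv2.minEnclosingCircle(p)
E
python3 - <<'E'
from h import *
c=np.load('/tmp/wrist.npy',allow_pickle=True).item(); t=np.load('/tmp/top.npy',allow_pickle=True).item()
B=((100,130,60),(125,255,255)); W=((0,0,185),(180,45,255))
print('blue w',disc(c,*B,(270,120,368,205),.006),'t',disc(t,*B,(322,195,362,232),.006))
print('white w',disc(c,*W,(62,80,145,180),.006),'t',disc(t,*W,(244,188,280,224),.006))
print('grn lid w',disc(c,(70,80,20),(98,255,200),(285,140,360,225),.0686),'red lid w',disc(c,(165,120,60),(180,255,255),(5,100,105,185),.0686), disc(c,(0,150,60),(8,255,255),(5,100,105,185),.0686))
for n,p,z,pt in(('red',(47,142),.0686,(259.4,202.4)),('grn',(321.5,187),.0686,(343.4,208.4)),('probe',(586.5,252),.162,(411.6,202.1))):
    print(n,atz(c,*p,z),two(c,p,t,pt),atd(c,*p)[2])
E
```

```text
blue w ((0.5050101280212402, -0.11094848066568375), 0.042825836688280106) t ((0.5029274821281433, -0.11284111440181732), 0.04247624799609184)
white w ((0.5469224452972412, 0.12330377101898193), 0.04294155538082123) t ((0.5454232096672058, 0.11989440023899078), 0.042294956743717194)Traceback (most recent call last):
  File "<stdin>", line 6, in <module>
  File "h.py", line 24, in disc
    return cv2.minEnclosingCircle(p)
           ~~~~~~~~~~~~~~~~~~~~~~^^^
cv2.error: OpenCV(4.12.0) /io/opencv/modules/imgproc/src/shapedescr.cpp:201: error: (-215:Assertion failed) count >= 0 && (depth == CV_32F || depth == CV_32S) in function 'minEnclosingCircle'
```

Run:
```python
from h import *
c=np.load('/tmp/wrist.npy',allow_pickle=True).item(); t=np.load('/tmp/top.npy',allow_pickle=True).item()
for n,p,z,pt in(('red',(47,142),.0686,(259.4,202.4)),('grn',(321.5,187),.0686,(343.4,208.4)),('probe',(586.5,252),.162,(411.6,202.1))):
    print(n,atz(c,*p,z),two(c,p,t,pt),atd(c,*p))
# holder top corners in wrist
cs=[atz(c,*p,.072) for p in((482,156),(570,180),(460,238))]
for i in range(2):
    d=cs[i+1-(i==1)*0]-cs[0] ; print(np.degrees(np.arctan2(d[1],d[0])),np.linalg.norm(d),cs[i])
d=cs[2]-cs[0];print(np.degrees(np.arctan2(d[1],d[0])),np.linalg.norm(d))
```

```text
red [0.54372872 0.12417362 0.0686    ] (array([0.54358495, 0.12245599, 0.07043089]), np.float64(0.0008888307054594162)) [0.54385033 0.12337132 0.06963908]
grn [ 0.50384547 -0.11312361  0.0686    ] (array([ 0.50432822, -0.11350023,  0.07082801]), np.float64(0.000776453017808401)) [ 0.50408483 -0.11312101  0.06956801]
probe [ 0.48288209 -0.28791705  0.162     ] (array([ 0.48351265, -0.28701848,  0.1632484 ]), np.float64(0.0002678456460263635)) [ 0.48372142 -0.28639263  0.16384778]
-104.73922270854274 0.08317569473672029 [ 0.53230448 -0.25176035  0.072     ]
172.47488628865267 0.07688854808676945 [ 0.51114292 -0.33219905  0.072     ]
172.47488628865267 0.07688854808676945
```

The green pot is at (0.504,-0.113) and the arm is straight above it. I descend 204 mm and grip.

>>> {"op": "jog_arm", "data": {
  "series": [
    [[0,0,45,0,0,0,85],[0,0,45,0,0,0,85],[0,0,45,0,0,0,85],[0,0,40,0,0,0,85],[0,0,20,0,0,0,85],[0,0,9,0,0,0,85],[0,0,0,0,0,0,70],[0,0,0,0,0,0,40],[0,0,0,0,0,0,40],[0,0,0,0,0,0,40]]
  ]
}}

```text
time_s: 3.15
eef_pos: [0.5056, -0.1138, 0.0478]
eef_rot: [0.001, 1.0, -0.0, 0.002]
wrist_force: [-0.0, -0.1, 4.5]
opening: 0.642
grasp_force: 64.1
```

>>> {"op": "jog_arm", "data": {
  "series": [
    [[0,0,-20,0,0,0,40],[0,0,-40,0,0,0,40],[0,0,-40,0,0,0,40],[0,-20,-20,0,0,0,40],[0,-40,0,0,0,0,40],[0,-40,0,0,0,0,40],[0,-40,0,0,0,0,40],[0,-40,0,0,0,0,40],[0,-40,0,0,0,0,40],[0,-40,0,0,0,0,40]]
  ]
}}

```text
time_s: 4.15
eef_pos: [0.5039, 0.1485, 0.1666]
eef_rot: [-0.0, 1.0, -0.0, 0.0]
wrist_force: [0.8, 0.1, -2.1]
opening: 0.642
grasp_force: 64.2
```

>>> {"op": "jog_arm", "data": {
  "series": [
    [[0,-40,0,0,0,0,40],[0,-40,0,0,0,0,40],[0,-40,0,0,0,0,40],[-5,-40,0,0,0,0,40],[-5,-40,0,0,0,0,40],[0,-23,0,0,0,0,40],[0,0,40,0,0,0,40],[0,0,40,0,0,0,40],[0,0,25,0,0,0,40],[0,0,0,0,0,0,40]]
  ]
}}

```text
time_s: 5.15
eef_pos: [0.4908, 0.3683, 0.0567]
eef_rot: [0.002, 1.0, 0.0, -0.004]
wrist_force: [-0.6, -0.4, -2.8]
opening: 0.637
grasp_force: 64.3
```

>>> {"op": "jog_arm", "data": {
  "series": [
    [[0,0,0,0,0,0,40],[0,0,0,0,0,0,40],[0,0,5,0,0,0,40],[0,0,4,0,0,0,40],[0,0,4,0,0,0,40],[0,0,2,0,0,0,40],[0,0,2,0,0,0,40],[0,0,0,0,0,0,40],[0,0,0,0,0,0,40],[0,0,0,0,0,0,40]]
  ]
}}

```text
time_s: 6.15
eef_pos: [0.4943, 0.3699, 0.0441]
eef_rot: [-0.0, 1.0, -0.0, 0.0]
wrist_force: [-0.0, 0.2, -2.8]
opening: 0.642
grasp_force: 64.4
```

>>> {"op": "jog_arm", "data": {
  "series": [
    [[0,0,1,0,0,0,40],[0,0,1,0,0,0,40],[0,0,1,0,0,0,40],[0,0,0,0,0,0,40],[0,0,0,0,0,0,60],[0,0,0,0,0,0,75],[0,0,0,0,0,0,85],[0,0,0,0,0,0,85],[0,0,0,0,0,0,85],[0,0,-20,0,0,0,85]]
  ]
}}

```text
time_s: 7.15
eef_pos: [0.4921, 0.3687, 0.0583]
eef_rot: [0.001, 1.0, -0.0, -0.003]
wrist_force: [-1.0, -0.0, 0.2]
opening: 0.996
grasp_force: 0.0
```

>>> {"op": "jog_arm", "data": {
  "series": [
    [[0,0,-45,0,0,0,85],[0,0,-45,0,0,0,85],[0,0,-20,0,0,0,85],[10,40,0,0,0,0,85],[10,45,0,0,0,0,85],[10,45,0,0,0,0,85],[10,45,0,0,0,0,85],[10,45,0,0,0,0,85],[0,26,0,0,0,0,85],[0,0,0,0,0,0,85]]
  ]
}}

```text
time_s: 8.15
eef_pos: [0.5446, 0.1205, 0.171]
eef_rot: [0.0, 1.0, -0.002, 0.0]
wrist_force: [-0.3, 0.6, -0.2]
opening: 0.997
grasp_force: 0.0
```

Run:
```python
from h import *
o=ctrl.get_obs(); print(o['eef_pos'],o['dq'].round(3))
c=cam('wrist'); cv2.imwrite('pics/w2.png',c['frame'])
W=((0,0,185),(180,45,255))
```

```text
[0.54461044 0.12052487 0.17100854] [ 0.064  0.006 -0.008  0.031  0.003  0.048]
```

View pics/w2.png

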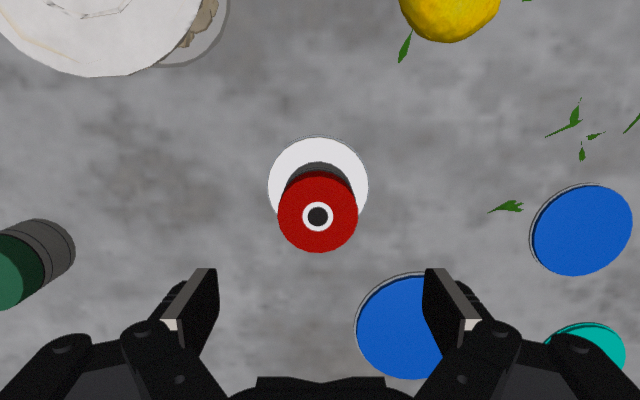

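The green pot stands upright at the left (about 30,265). The red dot is at (317.5,216), centred between the fingers, with the white pad around it and the empty blue pad at (583,230). I refine the positions from this second view.

Run:
```python
from h import *
c=cam('wrist'); o=ctrl.get_obs(); print(o['eef_pos'],c['xyz'])
t=np.load('/tmp/top.npy',allow_pickle=True).item()
print('red',atz(c,317.5,216,.0686),two(c,(317.5,216),t,(259.4,202.4)))
W=((0,0,170),(180,45,255)); B=((100,130,60),(125,255,255))
print('white',disc(c,*W,(260,130,375,172),.006),'blue',disc(c,*B,(525,175,640,280),.006))
```

```text
[0.5442448  0.12356804 0.17103716] [0.61986987 0.12291723 0.29597301]
red [0.54330465 0.12536239 0.0686    ] (array([0.54350611, 0.12390345, 0.06844868]), np.float64(0.0029582868301742025))
white ((0.5619919300079346, 0.12288831919431686), 0.03949693962931633) blue ((0.5055562853813171, -0.11026869714260101), 0.04376329854130745)
```

>>> {"op": "jog_arm", "data": {
  "series": [
    [[0,0,40,0,0,0,85],[0,0,40,0,0,0,85],[0,0,25,0,0,0,85],[0,0,15,0,0,0,85],[0,0,5,0,0,0,85],[0,0,0,0,0,0,70],[0,0,0,0,0,0,40],[0,0,0,0,0,0,40],[0,0,0,0,0,0,40],[0,0,0,0,0,0,40]]
  ]
}}

```text
time_s: 9.25
eef_pos: [0.5458, 0.124, 0.0479]
eef_rot: [-0.0, 1.0, -0.0, 0.002]
wrist_force: [0.0, 1.1, 6.4]
opening: 0.636
grasp_force: 64.7
```

Run:
```python
from h import *
o=ctrl.get_obs(); print(o['eef_pos'],o['wrist_force'],o['grasp_force'])
```

```text
[0.54583466 0.12400198 0.04793757] [0.04164661 1.06613058 6.36385709] 64.65926246135496
```

>>> {"op": "jog_arm", "data": {
  "series": [
    [[0,0,-20,0,0,0,40],[0,0,-40,0,0,0,40],[0,0,-40,0,0,0,40],[-9,20,0,0,0,0,40],[-10,40,0,0,0,0,40],[-10,45,0,0,0,0,40],[-10,45,0,0,0,0,40],[0,45,0,0,0,0,40],[0,39,0,0,0,0,40],[0,0,0,0,0,0,40]]
  ]
}}

```text
time_s: 10.25
eef_pos: [0.5051, -0.1149, 0.1464]
eef_rot: [0.001, 1.0, -0.003, 0.001]
wrist_force: [0.6, 0.6, -3.4]
opening: 0.639
grasp_force: 65.5
```

>>> {"op": "jog_arm", "data": {
  "series": [
    [[0,0,0,0,0,0,40],[0,0,0,0,0,0,40],[0,0,0,0,0,0,40],[0,0,0,0,0,0,40],[0,0,0,0,0,0,40],[0,0,0,0,0,0,40],[0,0,0,0,0,0,40],[0,0,0,0,0,0,40],[0,0,0,0,0,0,40],[0,0,0,0,0,0,40]]
  ]
}}

```text
time_s: 11.25
eef_pos: [0.5051, -0.1102, 0.146]
eef_rot: [0.0, 1.0, -0.0, 0.0]
wrist_force: [-0.4, 0.5, -3.5]
opening: 0.639
grasp_force: 65.5
```

```bash
cat >> h.py <<'E'
def lid(c,box,zt):
    # black dot centroid near the box, dark pixels
    x0,y0,x1,y1=box; g=cv2.cvtColor(c['frame'],cv2.COLOR_BGR2HSV)[y0:y1,x0:x1,2]
    k=(g<60).astype(np.uint8); N,l,st,ce=cv2.connectedComponentsWithStats(k)
    return [(tuple(ce[i]+[x0,y0]),int(st[i,4]),atz(c,*(ce[i]+[x0,y0]),zt).round(4)) for i in range(1,N) if 60<st[i,4]<900]
E
python3 - <<'E'
from h import *
o=ctrl.get_obs(); print(o['eef_pos'],o['wrist_force'],o['time_s'])
c=cam('wrist'); cv2.imwrite('pics/w3.png',c['frame']); print(c['xyz'],c['rotation'])
E
```

```text
[ 0.50513703 -0.11021136  0.14599755] [-0.4049881   0.45933264 -3.50013157] 11.25
[ 0.58061421 -0.10937309  0.27092435] [-0.10483094 -0.69905285  0.69946066  0.10531085]
```

View pics/w3.png

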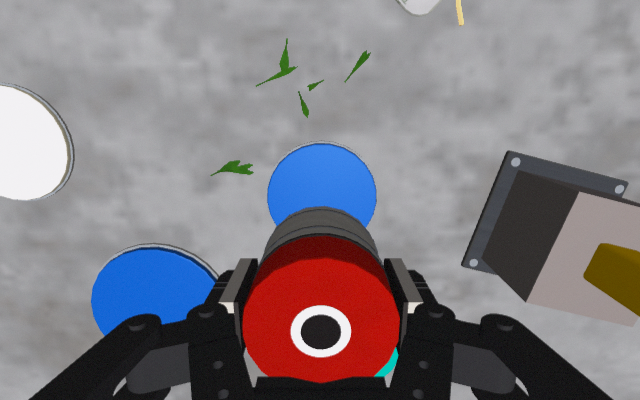

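The red pot is held level with its dot at (320,331). The small blue pad lies below at about (322,192), spanning columns 267 to 376.

Run:
```python
from h import *
c=np.load('/tmp/wrist.npy',allow_pickle=True).item()
for z in(.1665,.1685): print('dot',atz(c,320.5,331,z),atd(c,320,331))
p=[atz(c,*q,.006) for q in((267,192),(376.5,192),(321.5,141.5))]
print(p)
print('blue',disc(c,(100,110,60),(125,255,255),(262,135,380,232),.006))
print('white edge', disc(c,(0,0,190),(180,45,255),(0,75,80,210),.006))
```

```text
dot [ 0.50307841 -0.10929559  0.1665    ] [ 0.50405747 -0.10912414  0.16781853]
dot [ 0.50456342 -0.10929707  0.1685    ] [ 0.50405747 -0.10912414  0.16781853]
[array([ 0.51114651, -0.06754073,  0.006     ]), array([ 0.51110232, -0.15290208,  0.006     ]), array([ 0.55008689, -0.11002074,  0.006     ])]
blue ((0.5052870512008667, -0.11071866750717163), 0.04291997849941254)
white edge ((0.5467447638511658, 0.12343740463256836), 0.04287419095635414)
```

>>> {"op": "jog_arm", "data": {
  "series": [
    [[1,1,20,0,0,0,40],[0,0,30,0,0,0,40],[0,0,25,0,0,0,40],[0,0,12,0,0,0,40],[0,0,5,0,0,0,40],[0,0,3,0,0,0,40],[0,0,1,0,0,0,40],[0,0,0,0,0,0,40],[0,0,0,0,0,0,40],[0,0,0,0,0,0,40]]
  ]
}}

```text
time_s: 12.3
eef_pos: [0.5066, -0.1114, 0.0506]
eef_rot: [0.0, 1.0, -0.0, 0.001]
wrist_force: [-0.4, -1.0, -2.9]
opening: 0.635
grasp_force: 65.5
```

>>> {"op": "jog_arm", "data": {
  "series": [
    [[0,0,1,0,0,0,40],[0,0,1,0,0,0,40],[0,0,0.7,0,0,0,40],[0,0,0,0,0,0,40],[0,0,0,0,0,0,40],[0,0,0,0,0,0,40],[0,0,0,0,0,0,40],[0,0,0,0,0,0,40],[0,0,0,0,0,0,40],[0,0,0,0,0,0,40]]
  ]
}}

```text
time_s: 13.3
eef_pos: [0.5062, -0.1112, 0.048]
eef_rot: [0.0, 1.0, -0.0, 0.0]
wrist_force: [-3.7, 0.6, 5.3]
opening: 0.634
grasp_force: 66.4
```

Contact is made. I release and go back above the green pot.

>>> {"op": "jog_arm", "data": {
  "series": [
    [[0,0,0,0,0,0,60],[0,0,0,0,0,0,75],[0,0,0,0,0,0,85],[0,0,0,0,0,0,85],[0,0,0,0,0,0,85],[0,0,-20,0,0,0,85],[0,0,-40,0,0,0,85],[0,0,-40,0,0,0,85],[0,-20,-20,0,0,0,85],[0,-45,0,0,0,0,85]]
  ]
}}

```text
time_s: 14.3
eef_pos: [0.5092, -0.0486, 0.1716]
eef_rot: [0.002, 1.0, -0.002, 0.004]
wrist_force: [0.8, 0.5, -0.9]
opening: 0.996
grasp_force: 0.0
```

>>> {"op": "jog_arm", "data": {
  "series": [
    [[0,-45,0,0,0,0,85],[0,-45,0,0,0,0,85],[0,-45,0,0,0,0,85],[0,-45,0,0,0,0,85],[0,-45,0,0,0,0,85],[0,-45,0,0,0,0,85],[-4,-45,0,0,0,0,85],[-4,-45,0,0,0,0,85],[-4,-45,0,0,0,0,85],[0,-11,0,0,0,0,85]]
  ]
}}

```text
time_s: 15.3
eef_pos: [0.493, 0.374, 0.1672]
eef_rot: [-0.001, 1.0, 0.002, 0.0]
wrist_force: [0.8, -0.3, -0.3]
opening: 0.993
grasp_force: 0.0
```

Run:
```python
from h import *
c=cam('wrist');c=cam('wrist');c=cam('wrist');c=cam('wrist'); o=ctrl.get_obs(); print(o['eef_pos'],o['dq'].round(3))
c=cam('wrist')
print(lid(c,(240,140,400,270),.0626))
```

```text
[0.49417339 0.36893432 0.16689611] [-0.023 -0.012  0.009 -0.001  0.001  0.002]
[((np.float64(319.1431261770245), np.float64(176.3785310734463)), 531, array([0.5202, 0.3707, 0.0626])), ((np.float64(318.72830188679245), np.float64(215.06037735849057)), 265, array([0.4931, 0.371 , 0.0626]))]
```

>>> {"op": "jog_arm", "data": {
  "series": [
    [[-1,-1.5,40,0,0,0,85],[0,0,40,0,0,0,85],[0,0,25,0,0,0,85],[0,0,15,0,0,0,85],[0,0,5,0,0,0,85],[0,0,0,0,0,0,70],[0,0,0,0,0,0,40],[0,0,0,0,0,0,40],[0,0,0,0,0,0,40],[0,0,0,0,0,0,40]]
  ]
}}

```text
time_s: 16.55
eef_pos: [0.4949, 0.372, 0.0445]
eef_rot: [-0.001, 1.0, 0.0, 0.002]
wrist_force: [0.3, -1.2, 5.8]
opening: 0.641
grasp_force: 64.2
```

>>> {"op": "jog_arm", "data": {
  "series": [
    [[0,0,-20,0,0,0,40],[0,0,-40,0,0,0,40],[0,0,-40,0,0,0,40],[8,20,0,0,0,0,40],[10,40,0,0,0,0,40],[10,45,0,0,0,0,40],[10,45,0,0,0,0,40],[10,45,0,0,0,0,40],[5,40,0,0,0,0,40],[0,12,0,0,0,0,40]]
  ]
}}

```text
time_s: 17.55
eef_pos: [0.5467, 0.1208, 0.1426]
eef_rot: [0.0, 1.0, -0.002, 0.0]
wrist_force: [-0.1, 0.9, -2.9]
opening: 0.639
grasp_force: 64.3
```

Run:
```python
from h import *
for i in range(6): c=cam('wrist')
o=ctrl.get_obs(); print(o['eef_pos'],o['dq'].round(3),o['wrist_force'],o['time_s'])
c=cam('wrist')
z=o['eef_pos'][2]+.022
print(lid(c,(270,290,370,365),z),atd(c,320,331))
print('white', disc(c,(0,0,190),(180,45,255),(240,120,400,228),.006))
cv2.imwrite('pics/w4.png',c['frame'])
```

```text
[0.54583878 0.12583973 0.14226729] [ 0.005  0.003 -0.001 -0.002 -0.001 -0.003] [-0.07094926  0.81007428 -1.97912523] 17.85
[] [0.54266428 0.12691902 0.16128616]
white ((0.5468155145645142, 0.12309938669204712), 0.04278980940580368)
```

Run:
```python
from h import *
c=np.load('/tmp/wrist.npy',allow_pickle=True).item()
h=cv2.cvtColor(c['frame'],cv2.COLOR_BGR2HSV)[285:370,275:365]
k=((h[...,2]>150)&(h[...,1]<60)).astype(np.uint8)
N,l,st,ce=cv2.connectedComponentsWithStats(k)
for i in range(1,N):
    if st[i,4]>100:
        u,v=st[i,0]+st[i,2]/2-.5+275,st[i,1]+st[i,3]/2-.5+285; print(st[i],(u,v),[atz(c,u,v,z).round(4) for z in(.163,.165)])
# lid depth samples
for p in((290,331),(350,331),(320,305)): print(atd(c,*p))
```

```text
[  16   15   60   51 1316] (np.float64(320.5), np.float64(325.0)) [array([0.5464, 0.1267, 0.163 ]), array([0.5478, 0.1267, 0.165 ])]
[0.54220402 0.13761021 0.16069319]
[0.54243844 0.11625787 0.16095544]
[0.55307664 0.12692721 0.16107659]
```

>>> {"op": "jog_arm", "data": {
  "series": [
    [[2,3.3,20,0,0,0,40],[0,0,30,0,0,0,40],[0,0,20,0,0,0,40],[0,0,12,0,0,0,40],[0,0,5,0,0,0,40],[0,0,2,0,0,0,40],[0,0,0,0,0,0,40],[0,0,0,0,0,0,40],[0,0,0,0,0,0,40],[0,0,0,0,0,0,40]]
  ]
}}

```text
time_s: 18.9
eef_pos: [0.5486, 0.121, 0.0539]
eef_rot: [-0.0, 1.0, -0.0, 0.001]
wrist_force: [1.0, -0.2, -2.1]
opening: 0.641
grasp_force: 64.3
```

>>> {"op": "jog_arm", "data": {
  "series": [
    [[0,0,1,0,0,0,40],[0,0,0.5,0,0,0,40],[0,0,0,0,0,0,40],[0,0,0,0,0,0,40],[0,0,0,0,0,0,40],[0,0,0,0,0,0,40],[0,0,0,0,0,0,40],[0,0,0,0,0,0,40],[0,0,0,0,0,0,40],[0,0,0,0,0,0,40]]
  ]
}}

```text
time_s: 19.9
eef_pos: [0.5482, 0.121, 0.0518]
eef_rot: [-0.0, 1.0, -0.0, 0.0]
wrist_force: [-0.5, -0.2, -2.1]
opening: 0.637
grasp_force: 64.3
```

>>> {"op": "jog_arm", "data": {
  "series": [
    [[-0.5,-1.3,0,0,0,0,40],[0,0,0,0,0,0,40],[0,0,0.8,0,0,0,40],[0,0,0.5,0,0,0,40],[0,0,0.3,0,0,0,40],[0,0,0,0,0,0,40],[0,0,0,0,0,0,40],[0,0,0,0,0,0,40],[0,0,0,0,0,0,40],[0,0,0,0,0,0,40]]
  ]
}}

```text
time_s: 20.9
eef_pos: [0.5477, 0.1224, 0.0506]
eef_rot: [0.0, 1.0, -0.0, 0.0]
wrist_force: [-3.4, -1.3, 5.3]
opening: 0.639
grasp_force: 64.9
```

>>> {"op": "jog_arm", "data": {
  "series": [
    [[0,0,0,0,0,0,60],[0,0,0,0,0,0,75],[0,0,0,0,0,0,85],[0,0,0,0,0,0,85],[0,0,0,0,0,0,85],[0,0,-20,0,0,0,85],[0,0,-40,0,0,0,85],[0,0,-45,0,0,0,85],[0,0,-45,0,0,0,85],[0,20,-20,0,0,0,85]]
  ]
}}

```text
time_s: 21.9
eef_pos: [0.5496, 0.1037, 0.2253]
eef_rot: [-0.0, 1.0, 0.001, 0.004]
wrist_force: [0.4, -0.7, 0.6]
opening: 0.99
grasp_force: 0.0
```

>>> {"op": "jog_arm", "data": {
  "series": [
    [[-6,40,0,0,0,0,85],[-8,45,0,0,0,0,85],[-8,45,0,0,0,0,85],[-8,45,0,0,0,0,85],[-8,45,0,0,0,0,85],[-8,45,0,0,0,0,85],[-8,45,0,0,0,0,85],[-8,45,0,0,0,0,85],[-2,34,0,0,0,0.1,85],[0,0,0,0,0,0.132,85]]
  ]
}}

```text
time_s: 22.9
eef_pos: [0.4828, -0.2912, 0.2203]
eef_rot: [0.001, 0.993, -0.12, 0.0]
wrist_force: [-0.2, 0.3, -0.1]
opening: 0.995
grasp_force: 0.0
```

Run:
```python
from h import *
for i in range(6): c=cam('wrist')
o=ctrl.get_obs(); print(o['eef_pos'],o['eef_rot'],o['dq'].round(3),o['time_s'])
c=cam('wrist'); cv2.imwrite('pics/w5.png',c['frame']); print(c['xyz'])
```

```text
[ 0.48372995 -0.28580985  0.22013727] [-1.08567177e-04  9.93477387e-01 -1.14029228e-01 -7.20609379e-05] [ 0.006 -0.002 -0.001 -0.    -0.001  0.011] 23.2
[ 0.55728741 -0.30196019  0.34506781]
```

View pics/w5.png

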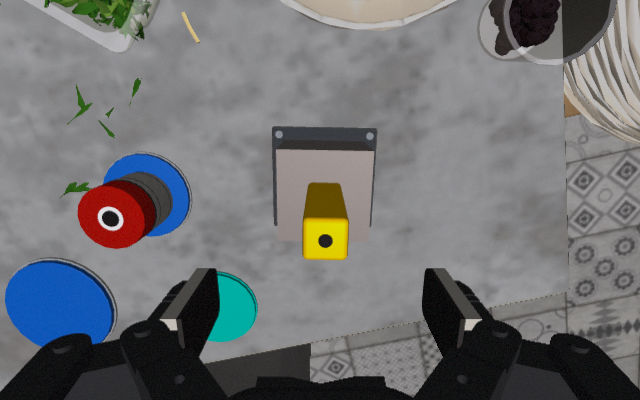

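The probe's top dot is at (325.5,240.5), midway between the fingers. Its faces are square to within about 1° and the holder is below it. At the left the red pot stands on the small blue pad, with its dot at (111,218).

Run:
```python
from h import *
c=np.load('/tmp/wrist.npy',allow_pickle=True).item(); t=np.load('/tmp/top.npy',allow_pickle=True).item()
o=ctrl.get_obs();p=(325.5,240.5)
P=atz(c,*p,.162);print(P,two(c,p,t,(411.6,202.1)),atd(c,*p),o['eef_pos'])
e=[atz(c,*q,.072) for q in((277,149),(375,151))];print('top edge mid',(e[0]+e[1])/2,np.degrees(np.arctan2(*(e[1]-e[0])[[1,0]])))
a=np.array([np.cos(-.229),np.sin(-.229)]);y=np.array([a[1],-a[0]]); d=(P-o['eef_pos'])[:2]; print('tool dx dy',d@a,d@y)
print('red pot',atz(c,111,218,.0686),'blue',disc(c,(100,110,60),(125,255,255),(95,148,195,240),.006))
```

```text
[ 0.48241327 -0.28732725  0.162     ] (array([ 0.4833324 , -0.28722906,  0.16391208]), np.float64(0.000568167645532911)) [ 0.48332409 -0.28750525  0.16422695] [ 0.48380692 -0.2857537   0.22018191]
top edge mid [ 0.51927126 -0.29739559  0.072     ] -104.27775143532912
tool dx dy -0.0010000660183236013 0.0018488359589871938
red pot [ 0.50439297 -0.11040422  0.0686    ] blue ((0.5050697922706604, -0.11092451214790344), 0.043195296078920364)
```

>>> {"op": "jog_arm", "data": {
  "series": [
    [[-0.5,1.8,0,0,0,0.02,85],[0,0,30,0,0,0,85],[0,0,30,0,0,0,85],[0,0,20,0,0,0,85],[0,0,10,0,0,0,85],[0,0,3,0,0,0,85],[0,0,0,0,0,0,85],[0,0,0,0,0,0,50],[0,0,0,0,0,0,10],[0,0,0,0,0,0,10]]
  ]
}}

```text
time_s: 24.25
eef_pos: [0.4831, -0.2887, 0.1281]
eef_rot: [0.0, 0.992, -0.126, 0.001]
wrist_force: [0.2, -0.6, 0.0]
opening: 0.508
grasp_force: 0.0
```

>>> {"op": "jog_arm", "data": {
  "series": [
    [[0,0,0,0,0,0,10],[0,0,0,0,0,0,10],[0,0,0,0,0,0,10],[0,0,0,0,0,0,10],[0,0,0,0,0,0,10],[0,0,-2,0,0,0,10],[0,0,-3,0,0,0,10],[0,0,-3,0,0,0,10],[0,0,0,0,0,0,10],[0,0,0,0,0,0,10]]
  ]
}}

```text
time_s: 25.25
eef_pos: [0.4826, -0.2883, 0.1351]
eef_rot: [-0.0, 0.992, -0.126, -0.0]
wrist_force: [0.3, 0.4, -1.4]
opening: 0.296
grasp_force: 58.9
```

The probe is held. I lift it clear and carry it above the red pot.

>>> {"op": "jog_arm", "data": {
  "series": [
    [[0,0,-10,0,0,0,10],[0,0,-20,0,0,0,10],[0,0,-25,0,0,0,10],[0,0,-20,0,0,0,10],[0,0,-10,0,0,0,10],[0,0,0,0,0,0,10],[0,0,0,0,0,0,10],[-2,-15,0,0,0,0,10],[-5,-35,0,0,0,0,10],[-5,-35,0,0,0,0,10]]
  ]
}}

```text
time_s: 26.25
eef_pos: [0.4915, -0.2011, 0.2187]
eef_rot: [-0.001, 0.992, -0.127, -0.001]
wrist_force: [0.4, 0.3, -1.4]
opening: 0.294
grasp_force: 59.1
```

>>> {"op": "jog_arm", "data": {
  "series": [
    [[-5,-35,0,0,0,0,10],[-4,-35,0,0,0,0,10],[-2,-15,0,0,0,0,10],[0,-7.7,0,0,0,0,10],[0,0,0,0,0,0,10],[0,0,0,0,0,0,10],[0,0,0,0,0,0,10],[0,0,0,0,0,0,10],[0,0,0,0,0,0,10],[0,0,0,0,0,0,10]]
  ]
}}

```text
time_s: 27.25
eef_pos: [0.5047, -0.1109, 0.2202]
eef_rot: [-0.0, 0.992, -0.126, -0.0]
wrist_force: [-0.5, 0.1, -1.5]
opening: 0.295
grasp_force: 59.1
```

Run:
```python
from h import *
o=ctrl.get_obs(); print(o['eef_pos'],o['eef_rot'],o['wrist_force'],o['time_s'])
w=cam('wrist'); s=cam('side'); t=cam('top')
m=np.zeros((600,800,3),np.uint8)
m[:250,:400]=cv2.resize(w['frame'],(400,250))
b=cv2.resize(s['frame'][120:240,285:375],None,fx=5,fy=5,interpolation=cv2.INTER_CUBIC); m[:600,350:800]=b
a=cv2.resize(t['frame'][180:250,310:380],None,fx=5,fy=5,interpolation=cv2.INTER_CUBIC); m[250:600,:350]=a
cv2.imwrite('pics/c2.png',m)
```

```text
[ 0.50469736 -0.11091862  0.22017082] [-1.28166696e-05  9.92010776e-01 -1.26153158e-01 -2.66031330e-05] [-0.54245626  0.05979233 -1.46604901] 27.25
```

View pics/c2.png

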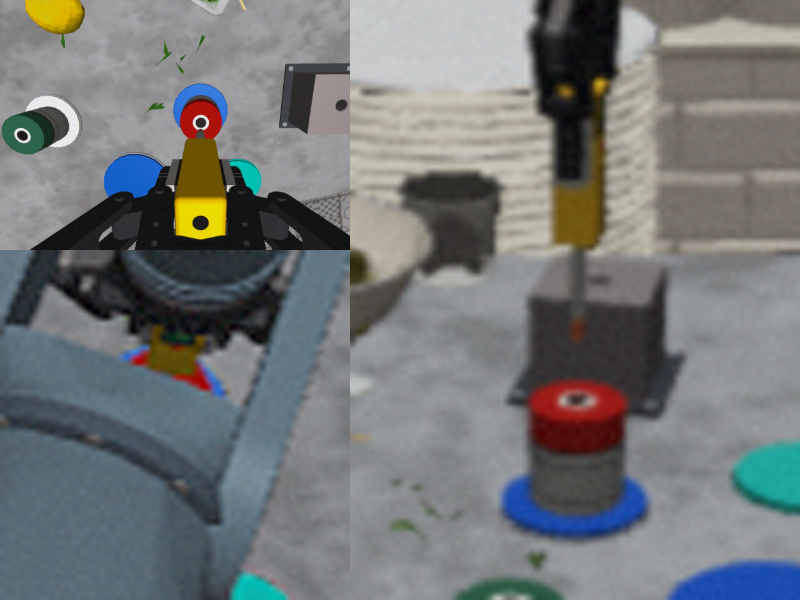

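The composite shows the probe held upright above the red pot. In the side crop the tip is at (578,340) and the dot at (577,400), so they agree in x. The wrist part shows the stem pointing at the dot, and the green pot upright on the white pad. I check closely in the wrist image.

Run:
```python
from h import *
c=np.load('/tmp/wrist.npy',allow_pickle=True).item()
cv2.imwrite('pics/c3.png',cv2.resize(c['frame'][150:270,250:400],None,fx=5,fy=5,interpolation=cv2.INTER_CUBIC))
s=np.load('/tmp/side.npy',allow_pickle=True).item()
print('side: dot',atz(s,330,199.6,.0686),'tip z at y=-.111', [ (o+d*((-.111-o[1])/d[1])).round(4) for o,d in [ray(s,330.2,187.6)]])
```

```text
side: dot [ 0.5025024  -0.11418245  0.0686    ] tip z at y=-.111 [array([ 0.5024, -0.111 ,  0.1071])]
```

View pics/c3.png

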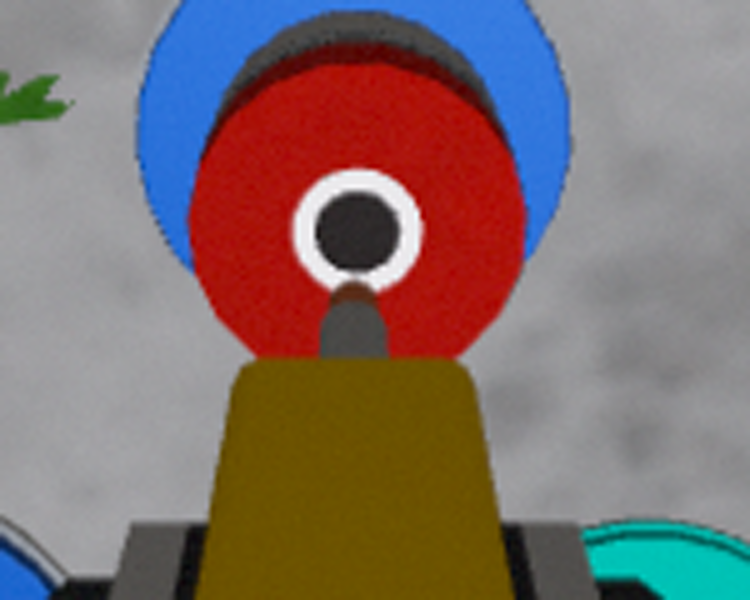

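In the crop the dot is at (357.5,231) and the tip's far lower edge at (353,281), so they are nearly aligned.

Run:
```python
from h import *
c=np.load('/tmp/wrist.npy',allow_pickle=True).item(); o=ctrl.get_obs()
D=atz(c,321.1,195.8,.0686); g=2*np.arctan2(-.12615,.992); a=np.array([np.cos(g),np.sin(g)]); y=np.array([a[1],-a[0]])
for z in(.106,.107,.108):
    T=atz(c,320.2,205.8,z)[:2]-.0035*a; d=D[:2]-T; print(D,T,'tool',d@a,d@y)
d=(D-o['eef_pos'])[:2]; print('tcp->dot',d@a,d@y)
```

```text
[ 0.50434425 -0.11025509  0.0686    ] [ 0.50390784 -0.10942416] tool 0.00063049939961364 0.0006952547962833895
[ 0.50434425 -0.11025509  0.0686    ] [ 0.50420276 -0.10950161] tool 0.00032557933414488753 0.0006940793685822318
[ 0.50434425 -0.11025509  0.0686    ] [ 0.50449768 -0.10957907] tool 2.0659268676239128e-05 0.0006929039408810332
tcp->dot -0.0004684672239191337 -0.00024692755916383343
```

>>> {"op": "jog_arm", "data": {
  "series": [
    [[0,0.4,8,0,0,0,10],[0,0,10,0,0,0,10],[0,0,8,0,0,0,10],[0,0,5,0,0,0,10],[0,0,3,0,0,0,10],[0,0,1,0,0,0,10],[0,0,0,0,0,0,10],[0,0,0,0,0,0,10],[0,0,0,0,0,0,10],[0,0,0,0,0,0,10]]
  ]
}}

```text
time_s: 28.4
eef_pos: [0.5048, -0.1109, 0.1855]
eef_rot: [0.0, 0.992, -0.126, 0.0]
wrist_force: [0.4, -0.2, -1.8]
opening: 0.295
grasp_force: 59.1
```

>>> {"op": "jog_arm", "data": {
  "series": [
    [[0,0,0.5,0,0,0,10],[0,0,0.5,0,0,0,10],[0,0,0.5,0,0,0,10],[0,0,0.5,0,0,0,10],[0,0,0.5,0,0,0,10],[0,0,0.5,0,0,0,10],[0,0,0,0,0,0,10],[0,0,0,0,0,0,10],[0,0,0,0,0,0,10],[0,0,0,0,0,0,10]]
  ]
}}

```text
time_s: 29.4
eef_pos: [0.5047, -0.1109, 0.1822]
eef_rot: [0.0, 0.992, -0.126, 0.0]
wrist_force: [-0.3, 0.0, -0.7]
opening: 0.298
grasp_force: 59.1
```

>>> {"op": "jog_arm", "data": {
  "series": [
    [[0,0,0.5,0,0,0,10],[0,0,0.5,0,0,0,10],[0,0,0.5,0,0,0,10],[0,0,0.5,0,0,0,10],[0,0,0,0,0,0,10],[0,0,0,0,0,0,10],[0,0,0,0,0,0,10],[0,0,0,0,0,0,10],[0,0,0,0,0,0,10],[0,0,0,0,0,0,10]]
  ]
}}

```text
time_s: 30.4
eef_pos: [0.5047, -0.1109, 0.1802]
eef_rot: [0.0, 0.992, -0.126, 0.0]
wrist_force: [-0.0, -0.3, 0.1]
opening: 0.302
grasp_force: 59.1
```

>>> {"op": "jog_arm", "data": {
  "series": [
    [[0,0,0.5,0,0,0,10],[0,0,0.5,0,0,0,10],[0,0,0.5,0,0,0,10],[0,0,0.5,0,0,0,10],[0,0,0.5,0,0,0,10],[0,0,0.5,0,0,0,10],[0,0,0,0,0,0,10],[0,0,0,0,0,0,10],[0,0,0,0,0,0,10],[0,0,0,0,0,0,10]]
  ]
}}

```text
time_s: 31.4
eef_pos: [0.5047, -0.1109, 0.1773]
eef_rot: [0.0, 0.992, -0.126, 0.0]
wrist_force: [0.3, 0.4, 1.2]
opening: 0.298
grasp_force: 59.2
```

Run:
```python
from h import *
w=cam('wrist'); s=cam('side'); o=ctrl.get_obs(); print(o['eef_pos'],o['wrist_force'],o['dq'].round(3))
m=np.zeros((600,800,3),np.uint8)
m[:400,:400]=cv2.resize(w['frame'][150:250,270:370],(400,400),interpolation=cv2.INTER_CUBIC)
m[400:600,:320]=cv2.resize(w['frame'],(320,200))
m[:,400:]=cv2.resize(s['frame'][150:270,290:370],None,fx=5,fy=5,interpolation=cv2.INTER_CUBIC)
cv2.imwrite('pics/c4.png',m)
```

```text
[ 0.50471236 -0.11087351  0.17723477] [0.35770658 0.36620977 1.36679579] [-0.001 -0.002  0.002  0.     0.001  0.001]
```

View pics/c4.png

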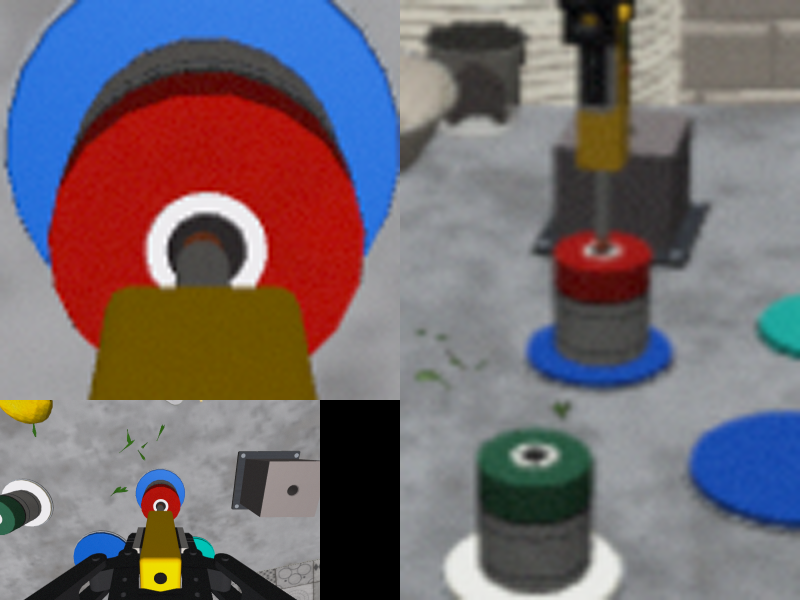

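The copper tip stands in the dot (about 204,245 in the wrist crop) and is pushed in by roughly 5 mm at 2.8 N. The probe is upright. The red pot is on the small blue pad, and the green pot stands on the white pad in the side crop (535,455). I hand in.

```bash
python3 -c "
from bench import ctrl
print(ctrl.hand_in())"
```

```text
the job is handed in; nothing more can be done
None
```

I handed the job in at about 31.5 s of the 72 s: the pots are swapped, and the arm still holds the probe upright on the red lid's dot, its tip pushed in an estimated 5 mm of 12 (about 2.8 N); no verdict came back.

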